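# Fit a fresh D cell in the lathe's memory back-up unit

## Robot

A 7-joint arm with a two-finger parallel gripper is mounted at the origin on the work surface. World frame = base frame: x ahead of the robot, y to its left, z up, the work surface at z = 0. Lengths are in mm, angles in rad, forces in N, time in s.
With the tool pointing down it reaches from about 400 to 875 mm from the base axis. Payload 4.4 kg.
Tool frame: the origin (TCP) lies at the very end of the fingers, on their centre line; the grasp point (between the pads) lies 19 mm behind it; z points along the fingers, y is the line along which they close (so a half turn about z gives the same grasp; the last joint's range is limited). The gripper opens to 85 mm and grips with 20 to 120 N. Pads are 22 mm wide; open, the fingers measure 114 mm over their backs; the gripper's body (76 mm by 85 mm) begins 54 mm behind the grasp point. The pads swing forward as they close: fully open they stand 13 mm farther back than shut.
Start: joints at [1.127, 0.628, 0.038, 1.517, -0.027, 0.996, -0.02], TCP at [239.798, -604.165, 231.313] pointing down, gripper open.
Joint ranges: [-3.06, 3.06], [-0.37, 2.12], [-1.25, 1.32], [0.18, 2.47], [-1.1, 4.24], [0.23, 1.98], [-2.94, 2.94]. Speed limits (rad/s): [2.57, 2.57, 3.14, 3.14, 3.14, 3.14, 3.14].

## Interface

Orientations are given as [roll, pitch, yaw] about the fixed x, y, z axes, in that order (R = Rz(yaw) Ry(pitch) Rx(roll)).
In Python, from cell import sensors, get_image, camera_params, order gives the robot as it stands.
- The arm moves only by the shell command python3 -m inch 'ROWS' [OPENING]. ROWS is JSON, a list that holds one entry, the list of rows, each a list of 4 numbers: the shift along the tool's x, y, z in cm, then the turn about the tool's z in degrees. A call has 1 to 8 rows; each row is the pose to reach, as a shift and turn from the pose commanded when the call began, along the tool's axes at that moment; what a row does not reach only later rows make up. A row lasts 1/12 s, in which the tool goes at most 41.7 mm and 7.16 degrees, less where a joint would pass 70% of its speed; a pose out of reach is approached as far as the arm can. A call with a gripper value outside its range is refused whole. OPENING is the finger opening in cm, from 0 to 8.54, set as the call begins (- or left out, the last holds). The fingers move at their own pace and stop on an object; the grip force is fixed at half the most. Time passes only in rows, so rows that repeat a pose let the fingers close. It gives the time, the measured TCP pose, the force, the opening and the grip force at its end, in the units of the state.
- sensors.read_state(): the state, without advancing time (a new reading comes with each control period).
- get_image(name): name is "side" or "top" or "wrist"; returns the picture (480x640x3 uint8, blue, green, red); there is no depth.
- camera_params(name): a dict with "mtx" (3x3 intrinsics, pixels), "rvec" (rotation vector, rad) and "tvec" (3), from world to camera coordinates, as OpenCV has them. Camera axes: x right, y down, z forward; pixel columns grow to the right and rows downward; lengths in mm; the calibration is good to about 2 mm. A picture is of the moment at which its call begins: read the wrist's pose just before it. camera_params takes no time and is no camera call; for the wrist camera it gives the pose at the moment of the call.
- order.finish_job(): hands the job in; it is judged then, once.
The state is a dict: "clock": time; "qpos": joint angles; "qd": joint speeds; "tau": joint torques, N m; "eef_pos": TCP position; "tool_rot": TCP orientation; "force": force on the tool from outside, world axes, zero at the start; "torque": the same for the moment, N m; "width": finger opening in mm; "gripper_force": force on a finger pad.
Only numpy, scipy, OpenCV 4.12 (cv2) and the standard library are available. Lean on these libraries where they do the work, as an engineer would, in place of code of your own. Each camera call takes 0.05 s, during which the arm holds its last target. There are 200 camera calls.

## Task

Fit a fresh D cell in the lathe control's memory back-up unit on the bench. First slide the unit's blue cover all the way open, then take the top cell from the yellow spring-lift magazine, so that the next cell comes up; put the cell's flat end against the bay's spring, push the spring back with it and tip the nub end down behind the end wall until the cell lies flat, and last slide the cover fully shut over it. Leave the other cells in the magazine and do not disturb the other things on the bench.

Things in the scene. Friction and masses are not known exactly. Their poses are not given: they have to be found in the camera images.
- unit: Back-up battery unit, a white box screwed to the bench: 185 mm along its x (-100 to +84.5), 108 mm wide (y), side rails 48 mm high; origin on the bench under it, z up. x < 10 mm: closed electronics housing, 36 mm high, its +x face is the wall behind the spring. x > 10 mm: open-topped bay for one cell lying along x, nub to +x; floor 4 mm above the bench. Ears with screws: 16 mm out at the sides, 9 mm high.
- bay_floor (a point): Point on the bay's floor on the cell's centre line, half-way between spring wall and end wall (35 mm each way); axes as the unit's. Two low cradle walls, 10 mm above the floor and 3 mm thick, inner faces at y = +-16.4 mm, x 18 to 74 mm of the unit, centre the cell. Side walls: inner faces at y = +-49 mm, up to 46 mm above the bench, with 2 mm lips on top reaching in to +-46.5 mm.
- bay_end (a point): Top inner edge, on the centre line, of the bay's low end wall at the unit's x = +80.5 mm; axes as the unit's. 16 mm above the bay's floor, 4 mm thick towards +x, 36 mm wide, with a 13 mm wide slot in the middle for the nub (a cell leaning on it sinks 1 mm into the slot). A fitted cell's end face rests against its inner face. White walls beside it are 2 mm lower; above and beyond it all is free.
- spring_face (a point): Centre of the front of the spring contact, a brass disc of 16 mm diameter facing the unit's +x on a coil spring, 15 mm above the bay's floor; axes as the unit's. Relaxed it stands 52.5 mm from the end wall's inner face, less than the cell's 60 mm body, so it must be pushed back (to -x) to get the cell in.
- contact (a joint): How far the spring contact is pressed in (m): 0 relaxed, 0.0075 with the cell fitted, about 0.012 while the cell tips in past the end wall, 0.016 at its stop. 1 N preload plus 0.35 N per mm: about 3.7 N fitted, 5 N while tipping in.
- cover (a joint): How far the blue cover is slid open (m): 0 shut (rib 37 mm short of the end wall's inner face, towards -x), 0.082 fully open. It slides along the unit's -x over the electronics housing, with about 1.5 N friction, and stays where it is left.
- cover_rib (a point): Top centre of the finger rib on the blue cover; axes as the unit's. The rib is 12 mm tall above the cover, 6 mm thick along x, 50 mm long along y, in the middle of the cover (82 mm along x, 94 mm wide, 3 mm thick); its top is 53.5 mm above the bench. Fingertips pushing on either side of it slide the cover.
- magazine: Spring-lift magazine screwed to the bench: yellow base 78 by 62 mm, 48 mm high, and two upright steel channels, 146 mm high, guiding the ends of three D cells stacked lying along the magazine's x, nubs to +x. Origin on the bench under its centre, z up. The channels' lips (outer faces y = +-20.1 mm, 139 mm high) cover 7 mm of each cell end; 45 mm between them is open on both sides for the fingers.
- mouth (a point): The middle of the magazine's mouth, where the centre of the top cell lies, 137 mm above the bench; axes as the magazine's.
- lift (a joint): Height of the magazine's spring-borne follower (m): about 0 with three cells, 0.033 with two. The soft spring lifts the next cell to the mouth by itself when the top one is taken (give or take a few mm).
- cell_a_mid (a point): Centre of the body of the top cell in the magazine, the one to fit: D cell, 33.2 mm diameter, body 60 mm long plus a nub of 10 mm diameter and 1.5 mm height, about 0.14 kg, black sleeve with a copper band at the nub end. Its x axis runs along the cell towards the nub; it lies level at the start, at the mouth or a few mm above or below.
- cell_a_nub (a point): Tip of that cell's nub, 31.5 mm from its centre along its x.
- cell_a_flat (a point): Centre of that cell's flat end, 30 mm from its centre against its x.
- cell_b_mid (a point): Centre of the next cell in the magazine (same kind), 33 mm below the top one at the start; it must come up to the mouth and stay there.
- cell_c_mid (a point): Centre of the lowest cell in the magazine (same kind), which stays in it.
- old_cell: A used D cell (grey sleeve, red band) standing upright on the bench, 61.5 mm high; origin under it. Leave it.
- tool_holder: A steel quick-change lathe tool holder on the bench, 100 by 44 by 58 mm; origin under it. Leave it.
- drill_chuck: A steel drill chuck standing on its jaws, 52 mm diameter, 105 mm high; origin under it. Leave it.
- oil_bottle: A small white oil bottle with a red cap, 50 mm diameter, 88 mm high; origin under it. Leave it.
- bearing: A steel ball bearing ring lying flat, 52 mm diameter, 15 mm high; origin under it. Leave it.
- spanner: A steel spanner lying flat, 150 mm long, 8 mm high; origin under it. Leave it.

How it is judged (in metres and radians):
On the way, in this order (a step that is already met when the one before it is completed fails the run):
1. the cover is slid fully open (value of joint cover above 0.076 m), for 0.1 s.
2. the top cell is out of the magazine and the next one has come up to the mouth (distance between cell_a_mid and mouth above 0.06 m and value of joint lift above 0.022 m and distance between cell_b_mid and mouth below 0.012 m and horizontal distance between cell_c_mid and mouth below 0.006 m), for 0.1 s.
3. the cell's flat end presses the spring contact back while its nub end is still up (value of joint contact above 0.004 m and z of cell_a_nub in the frame of unit above 0.03 m and x of cell_a_nub in the frame of unit above 0.06 m and z of cell_a_flat in the frame of unit below 0.028 m and x of cell_a_flat in the frame of unit below 0.04 m), for 0.05 s.
4. the cell lies flat in the bay between spring and end wall, the cover still open (x of cell_a_mid in the frame of unit between 0.0475 and 0.0535 m and y of cell_a_mid in the frame of unit between -0.003 and 0.003 m and z of each of cell_a_nub, cell_a_flat in the frame of unit below 0.0232 m and x of cell_a_nub in the frame of unit above 0.078 m and value of joint contact above 0.005 m and value of joint cover above 0.06 m), for 0.2 s.
At the end, for the whole second after the job is handed in: The fresh cell lies flat in the bay, nub to the end wall (within 3 mm of its place, both ends within 3 mm of the floor), pressing the spring contact in by over 5 mm; cover shut to within 4 mm; next cell within 12 mm of the magazine's mouth, the last one below it; all at rest (x of cell_a_mid in the frame of unit between 0.0475 and 0.0535 m and y of cell_a_mid in the frame of unit between -0.003 and 0.003 m and z of each of cell_a_nub, cell_a_flat in the frame of unit below 0.0232 m and x of cell_a_nub in the frame of unit above 0.078 m and value of joint contact above 0.005 m and value of joint cover below 0.004 m and distance between cell_b_mid and mouth below 0.012 m and horizontal distance between cell_c_mid and mouth below 0.006 m and linear speed of cell_a below 0.02 m/s and velocity of joint cover below 0.01 m/s); the robot touches nothing.
It fails at once if another thing on the bench was moved more than 30 mm (distance of any of old_cell, tool_holder, drill_chuck, oil_bottle, bearing, spanner from where it was at the start of the episode above 0.03 m).
It fails at once if another cell was taken out of the magazine (horizontal distance between any of cell_b_mid, cell_c_mid and mouth above 0.03 m).
It also fails if it takes over 66 s, if anything falls off the work surface, if the arm or the gripper's body presses on something with over 40 N, if the wrist force passes 120 N, or if a joint passes its speed limit or range.

## Working session

There is one attempt and no reset: what is moved stays moved. The work goes in short steps, Python scripts to look and compute and a shell command to move; the robot and the scene stay as the last step left them, time stands still between calls to the robot, and variables do not carry over. Pictures are saved under pics/ and viewed, at most 10 in all, crops included, and the job is handed in when it is done.

```bash
ls; mkdir -p pics; cat > h.py <<'E'
import numpy as np, cv2, json
from cell import sensors, get_image, camera_params, order
def save(n,f):
    p=camera_params(n); im=get_image(n); cv2.imwrite('pics/'+f,im); return im,p
def ray(p,uv):
    R=cv2.Rodrigues(np.array(p['rvec'],float))[0]; t=np.array(p['tvec'],float).reshape(3)
    xy=cv2.undistortPoints(np.array([[uv]],float),np.array(p['mtx'],float),None)[0,0]
    d=R.T@np.array([xy[0],xy[1],1]); return -R.T@t, d
def onz(p,uv,z):
    c,d=ray(p,uv); return c+d*(z-c[2])/d[2]
def proj(p,X):
    return cv2.projectPoints(np.array(X,float).reshape(-1,1,3),np.array(p['rvec'],float),np.array(p['tvec'],float),np.array(p['mtx'],float),None)[0].reshape(-1,2)
E
python3 - <<'E'
from h import *
for n in ('top','side'):
    im,p=save(n,n+'0.png')
    c,_=ray(p,(320,240)); print(n,c, onz(p,(320,240),0))
    np.save(n+'p.npy',p,allow_pickle=True)
s=sensors.read_state();print({k:np.round(v,3).tolist() for k,v in s.items()})
E
```

```text
pics
top [ 370.95079203   -9.05307169 1386.71440124] [609.62956256  -9.69639794   0.        ]
side [277.35488782 900.82649352 685.67037118] [ 630.71212456 -133.26090879    0.        ]
{'clock': 0.1, 'qpos': [1.127, 0.629, 0.038, 1.518, -0.027, 0.996, -0.02], 'qd': [-0.0, -0.001, -0.0, -0.001, 0.0, 0.001, -0.002], 'tau': [0.003, -56.453, 1.231, -19.397, 0.011, 0.005, 0.0], 'eef_pos': [239.611, -603.622, 230.486], 'tool_rot': [-3.14, -0.0, 0.378], 'force': [-0.055, -0.436, 0.267], 'torque': [0.016, 0.036, 0.015], 'gripper_force': 0.0, 'width': 85.389}
```

View pics/top0.png

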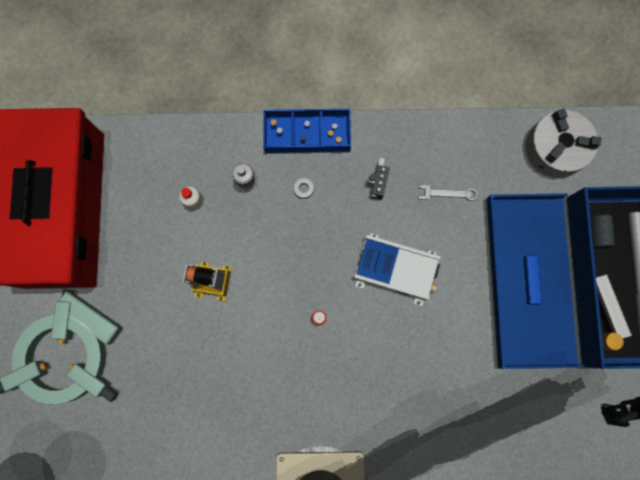

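View pics/side0.png

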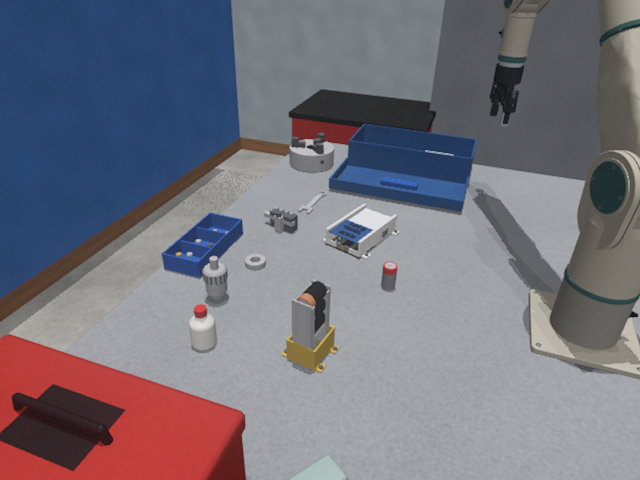

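The top view shows the unit near (397,268), blue cover to the left, so its +x points left. The magazine is near (208,278), with the copper nub end at left (188,270). The old cell is at (318,317). The side view agrees.

```bash
python3 - <<'E'
from h import *
im=cv2.imread('pics/top0.png'); p=np.load('topp.npy',allow_pickle=True).item()
hsv=cv2.cvtColor(im,cv2.COLOR_BGR2HSV)
def rect(mask,x0,x1,y0,y1,z,n):
    m=np.zeros_like(mask); m[y0:y1,x0:x1]=mask[y0:y1,x0:x1]
    c=max(cv2.findContours(m,cv2.RETR_EXTERNAL,cv2.CHAIN_APPROX_NONE)[0],key=cv2.contourArea)
    P=np.array([onz(p,q[0],z)[:2] for q in c.astype(float)],np.float32)
    r=cv2.minAreaRect(P); b=cv2.boxPoints(r); e=b[1]-b[0]; 
    print(n,np.round(r[0],1),np.round(r[1],1),'edge yaw',np.round(np.degrees(np.arctan2(e[1],e[0])),1))
blue=cv2.inRange(hsv,(100,100,50),(125,255,255))
rect(blue,345,410,230,300,41.5,'cover')
white=cv2.inRange(hsv,(0,0,170),(180,60,255))
rect(cv2.morphologyEx(cv2.bitwise_or(blue,white),cv2.MORPH_OPEN,np.ones((5,5))),345,450,230,300,46,'unit')
yel=cv2.inRange(hsv,(18,120,100),(32,255,255)); rect(yel,180,240,255,305,40,'yellow')
cop=cv2.inRange(hsv,(4,90,80),(16,255,255)); rect(cop,180,215,255,290,145,'copper')
blk=cv2.inRange(hsv,(0,0,0),(180,255,50)); rect(blk,185,215,260,290,150,'black')
f=p['mtx'][0][0]; print(f)
cv2.imwrite('pics/c0.png',np.hstack([cv2.resize(im[235:305,345:445],None,fx=4,fy=4),cv2.resize(im[250:320,165:255],None,fx=4,fy=4)]))
E
```

```text
cover [ 549.4 -147.2] [81.2 89.9] edge yaw -17.5
unit [ 529.8 -193. ] [180.4  97.3] edge yaw -18.0
yellow [507.5 257.3] [85.8 84.9] edge yaw -9.9
copper [513.7 281.1] [17.1 32.1] edge yaw -9.2
black [505.1 250.3] [41.9 40.1] edge yaw -1.0
560.1803691849221
```

View pics/c0.png

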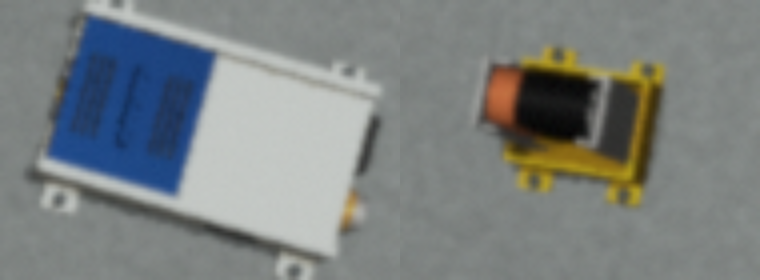

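The crop shows the cover's rib at about top pixel (376,262) and the cell's copper band at the -y-in-image (left) end, so the nub is at world +y. Unit: origin about (536,-189), yaw 72.5°. Magazine: about (508,258), yaw about 80.5°. Now I'll move in.

```bash
python3 -m inch '[[[3.4,-2.3,0,-6.4],[6.8,-4.6,0,-12.8],[10.2,-6.9,0,-19],[13.6,-9.2,0,-25.5],[17,-11.5,0,-32],[20.4,-13.8,0,-38],[23.8,-16.1,0,-44.5],[27,-18.4,0,-50.8]]]' 0
cat > rel.py <<'E'
# rel.py: shift (cm, deg) from the present tool pose to world x y z (mm) yaw(deg)
import sys; from h import *
s=sensors.read_state(); g=[float(a) for a in sys.argv[1:]]
e=np.array(s['eef_pos']); r=s['tool_rot']; y=r[2]
d=np.array(g[:3])-e; c,n=np.cos(y),np.sin(y)
print('at',np.round(e,1),np.round(np.degrees(r),1),'t',round(s['clock'],2),'F',np.round(s['force'],1),'w',round(s['width'],1))
print('go',np.round([(d[0]*c+d[1]*n)/10,(d[0]*n-d[1]*c)/10,-d[2]/10,-(g[3]-np.degrees(y))],2))
E
python3 rel.py 549 -147 200 72.5
```

```text
clock: 0.77
eef_pos: [423.8, -331.4, 231.2]
tool_rot: [-3.142, -0.0, 1.27]
force: [2.1, -0.4, 0.4]
width: -0.2
gripper_force: 0.0
at [ 423.8 -331.4  231.2] [-180.    -0.    72.8] t 0.77 F [ 2.1 -0.4  0.4] w -0.2
go [21.32  6.5   3.12  0.28]
```

```bash
python3 -m inch '[[[4,1.2,0,0],[8,2.4,0,0],[12,3.6,0.6,0],[16,4.8,1.6,0],[20,6,2.6,0],[21.3,6.5,3.1,0.3],[21.3,6.5,3.1,0.3],[21.3,6.5,3.1,0.3]]]' | head -2
python3 rel.py 549 -147 200 72.5
python3 - <<'E'
from h import *
im,p=save('wrist','w1.png'); np.save('w1.npy',p,allow_pickle=True); print(ray(p,(320,240)), onz(p,(320,240),45))
E
```

```text
clock: 1.43
eef_pos: [549.0, -148.8, 199.5]
at [ 549.  -148.8  199.5] [-179.9    0.    72.3] t 1.43 F [-0.4 -0.5  0.4] w -0.3
go [ 0.17 -0.05 -0.05 -0.19]
(array([572.52066861, -78.15732861, 341.44901153]), array([-0.10182589, -0.27760106, -0.95534825])) [ 540.92362089 -164.29823125   45.        ]
```

View pics/w1.png

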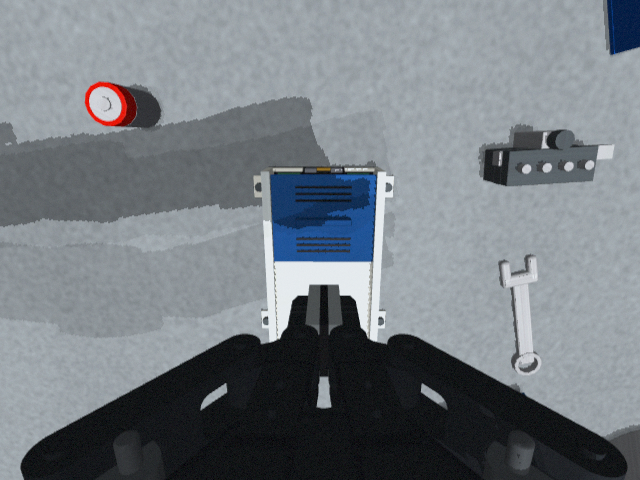

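The wrist view shows the cover at columns 271–377 and rows 173–261, with the rib at about (322,219). The fingertips are clear of it.

```bash
python3 - <<'E'
from h import *
im=cv2.imread('pics/w1.png'); p=np.load('w1.npy',allow_pickle=True).item()
hsv=cv2.cvtColor(im,cv2.COLOR_BGR2HSV)
m=cv2.inRange(hsv,(100,120,30),(125,255,255)); m[:,:255]=0; m[:150]=0; m[280:]=0; m[:,395:]=0
c=max(cv2.findContours(m,cv2.RETR_EXTERNAL,cv2.CHAIN_APPROX_NONE)[0],key=cv2.contourArea)
P=np.array([onz(p,q[0],41.5)[:2] for q in c.astype(float)],np.float32)
r=cv2.minAreaRect(P); b=cv2.boxPoints(r); print(r,b)
for i in range(2):
    e=b[i+1]-b[i]; print(np.degrees(np.arctan2(*e[::-1])))
# rows of blue->white boundary at column 322 and end
print(np.where(m[:,300]>0)[0][[0,-1]], onz(p,(322,261),41.5), onz(p,(322,173),41.5))
E
```

```text
((549.4120483398438, -146.7620391845703), (80.41183471679688, 93.3056411743164), 72.27448272705078) [[ 492.73303  -170.85542 ]
 [ 581.60913  -199.26302 ]
 [ 606.09106  -122.668655]
 [ 517.21497   -94.26106 ]]
-17.725512
72.274506
[174 260] [ 535.95098722 -185.7037707    41.5       ] [ 561.11810405 -107.38542705   41.5       ]
```

```bash
cat > ru.py <<'E'
# ru.py: present pose in unit frame, and shift to unit x y z (mm), aligned
import sys; from h import *
U=np.array([536.2,-188.3]); Y=np.radians(72.3); R=np.array([[np.cos(Y),-np.sin(Y)],[np.sin(Y),np.cos(Y)]])
s=sensors.read_state(); e=np.array(s['eef_pos']); r=s['tool_rot']; q=R.T@(e[:2]-U)
print('unit at',np.round([*q,e[2]],1),'yaw',round(np.degrees(r[2])-72.3,2),'t',round(s['clock'],2),'F',np.round(R.T@np.array(s['force'][:2]),1),round(s['force'][2],1),'w',round(s['width'],1),'g',round(s['gripper_force'],1))
if len(sys.argv)>3:
    g=np.array([float(a) for a in sys.argv[1:4]]); w=R@g[:2]+U-e[:2]; c,n=np.cos(r[2]),np.sin(r[2])
    print('go cm',np.round([(w[0]*c+w[1]*n)/10,(w[0]*n-w[1]*c)/10,-(g[2]-e[2])/10,np.degrees(r[2])-72.3],2))
E
python3 ru.py 64 0 46
```

```text
unit at [ 39.6  -0.2 199.9] yaw -0.15 t 1.48 F [0.4 0.2] -0.5 w -0.1 g 0.0
go cm [ 2.44 -0.03 15.39 -0.15]
```

```bash
python3 -m inch '[[[2.4,0,1,0],[2.4,0,4.5,0],[2.4,0,8.5,0],[2.4,0,12,0],[2.4,0,14.4,0],[2.4,0,15.4,0],[2.4,0,15.4,0],[2.4,0,15.4,0]]]' | head -1; python3 ru.py -22 0 46
```

```text
clock: 2.15
unit at [63.1 -1.3 47. ] yaw -0.25 t 2.15 F [ 0.1 -0.1] -0.6 w 0.0 g 0.0
go cm [-8.51 -0.09  0.1  -0.25]
```

```bash
python3 -m inch '[[[-1,-0.1,0.1,0],[-2.2,-0.1,0.1,0],[-3.6,-0.1,0.1,0],[-5,-0.1,0.1,0],[-6.4,-0.1,0.1,0],[-7.5,-0.1,0.1,0],[-8.3,-0.1,0.1,0],[-8.5,-0.1,0.1,0]]]' | head -1; python3 ru.py -24 0 46;python3 -m inch '[[[0,0,0,0],[0,0,0,0]]]' | head -1; python3 ru.py -24 0 46
```

```text
clock: 2.82
unit at [-22.2  -0.3  46.3] yaw -0.29 t 2.82 F [ 2.4 -0.7] 2.0 w -0.1 g 1.3
go cm [-0.18 -0.03  0.03 -0.29]
clock: 2.98
unit at [-21.2   1.3  45.3] yaw -0.17 t 2.98 F [-0.3  0.7] -0.2 w -0.1 g 0.0
go cm [-0.28  0.13 -0.07 -0.17]
```

```bash
python3 -m inch '[[[-0.2,0,0,0],[-0.35,0,0,0]]]' | head -1; python3 ru.py;python3 -m inch '[[[-0.1,0,0,0],[-0.2,0,0,0],[-0.2,0,0,0]]]' | head -1; python3 ru.py
```

```text
clock: 3.15
unit at [-22.3   1.2  45.1] yaw -0.07 t 3.15 F [6.2 0.6] 1.5 w 0.1 g 3.4
clock: 3.4
unit at [-22.3   1.2  45.1] yaw 0.01 t 3.4 F [7.1 1.2] 3.1 w 0.2 g 3.7
```

```bash
python3 -m inch '[[[0.5,0,0,0],[0.8,0,-3,0],[0.8,0,-7,0],[0.8,0,-11,0],[0.8,0,-15,0],[0.8,0,-19,0],[0.8,0,-22,0],[0.8,0,-24,0]]]' 8.5| head -1; python3 ru.py; python3 rel.py 508 258 290 80.5
```

```text
clock: 4.07
unit at [-18.6  -0.5 289.1] yaw -0.17 t 4.07 F [ 0.5 -1.1] -0.1 w 85.2 g 0.0
at [ 531.  -206.1  289.1] [1.797e+02 1.000e-01 7.210e+01] t 4.07 F [ 1.2  0.2 -0.1] w 85.2
go [ 43.47 -16.44  -0.09  -8.37]
```

```bash
python3 -m inch '[[[3.6,-1.4,0,-1],[7.2,-2.7,0,-2],[10.8,-4.1,0,-3],[14.4,-5.4,0,-4],[18,-6.8,0,-5],[21.6,-8.2,0,-6],[25.2,-9.5,0,-7],[28.8,-10.9,0,-8.4]]]' | head -1; python3 rel.py 508 258 290 80.5
```

```text
clock: 4.73
at [514.3 103.2 285.3] [1.80e+02 1.00e-01 8.06e+01] t 4.73 F [ 0.7  0.1 -0.4] w 84.8
go [15.17 -3.16 -0.47  0.07]
```

```bash
python3 -m inch '[[[4,-0.8,0,0],[8,-1.7,0,0],[11.5,-2.5,0,0],[13.8,-3.1,0,0],[14.8,-3.2,0,0],[14.8,-3.2,0,0],[14.8,-3.2,0,0]]]' | head -1; python3 rel.py 508 258 290 80.5
python3 - <<'E'
from h import *
im,p=save('wrist','w2.png'); np.save('w2.npy',p,allow_pickle=True)
E
```

```text
clock: 5.32
at [507.8 251.8 284.9] [1.80e+02 1.00e-01 8.05e+01] t 5.32 F [-0.1  0.3 -0.2] w 85.0
go [ 0.62 -0.08 -0.51  0.01]
```

View pics/w2.png

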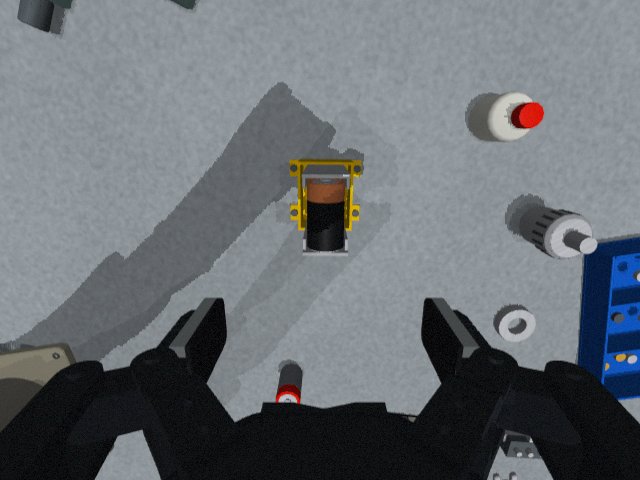

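The wrist view shows the magazine with the cell at columns 305–346 and rows 179–250. The copper band is on top (+tool x), the channel tops are at rows 175 and 253, and the open fingers are well clear.

```bash
python3 - <<'E'
from h import *
im=cv2.imread('pics/w2.png'); p=np.load('w2.npy',allow_pickle=True).item()
hsv=cv2.cvtColor(im,cv2.COLOR_BGR2HSV)
roi=np.zeros((480,640),np.uint8); roi[172:262,298:356]=255
cop=cv2.inRange(hsv,(2,90,50),(16,255,255))&roi
blk=cv2.inRange(hsv,(0,0,0),(180,255,45))&roi
cell=cv2.morphologyEx(cop|blk,cv2.MORPH_OPEN,np.ones((5,5)))
for r in (190,198,206,215,225,235,243,248):
    w=np.where(cell[r]>0)[0]; 
    if len(w): 
        a,b=onz(p,(w[0],r),140)[:2],onz(p,(w[-1]+1,r),140)[:2]; print(r,w[0],w[-1],np.round((a+b)/2,1),round(np.linalg.norm(a-b),1))
col=im[168:262,326]; print([(168+i,*c) for i,c in enumerate(col.tolist()) if i<16 or 30<i<42 or i>74])
for r in (177,181,205,250,255): print(r,np.round(onz(p,(326,r),153.6),1),np.round(onz(p,(326,r),146),1))
E
```

```text
190 307 344 [515.3 280.8] 32.3
198 307 343 [513.8 274.1] 31.7
206 307 343 [512.6 267.2] 31.9
215 307 343 [511.3 259.4] 32.1
225 307 343 [509.9 250.5] 32.4
235 307 343 [508.4 241.5] 32.7
243 307 343 [507.1 234.2] 33.0
248 310 340 [506.4 229.5] 27.8
[(168, 73, 72, 70), (169, 74, 73, 71), (170, 71, 70, 68), (171, 70, 68, 69), (172, 73, 69, 69), (173, 71, 68, 69), (174, 98, 97, 96), (175, 119, 117, 115), (176, 122, 118, 118), (177, 125, 119, 118), (178, 97, 94, 93), (179, 92, 89, 90), (180, 111, 109, 106), (181, 91, 89, 87), (182, 71, 68, 67), (183, 84, 85, 89), (199, 39, 65, 112), (200, 36, 64, 111), (201, 37, 63, 110), (202, 35, 57, 102), (203, 24, 33, 62), (204, 18, 21, 21), (205, 17, 13, 14), (206, 8, 14, 12), (207, 12, 15, 11), (208, 6, 11, 9), (209, 11, 11, 14), (243, 39, 40, 36), (244, 41, 39, 38), (245, 35, 35, 36), (246, 43, 40, 40), (247, 46, 41, 41), (248, 34, 38, 39), (249, 42, 39, 37), (250, 45, 46, 44), (251, 116, 112, 111), (252, 160, 156, 153), (253, 172, 168, 166), (254, 178, 173, 173), (255, 166, 161, 158), (256, 149, 143, 137), (257, 139, 134, 130), (258, 141, 136, 129), (259, 144, 137, 131), (260, 143, 140, 132), (261, 144, 139, 133)]
177 [517.3 293.2 153.6] [517.2 292.3 146. ]
181 [516.8 290.  153.6] [516.6 289.  146. ]
205 [513.6 270.7 153.6] [513.4 269.2 146. ]
250 [507.2 232.2 153.6] [506.8 229.6 146. ]
255 [506.4 227.8 153.6] [506. 225. 146.]
```

```bash
python3 rel.py 510.3 254.1 126 80; python3 -m inch '[[[0.2,0.2,0,0.3],[0.2,0.2,4,0.4],[0.2,0.2,7.5,0.4],[0.2,0.2,10.5,0.4],[0.2,0.2,12,0.4],[0.2,0.2,12,0.4],[0.2,0.2,12,0.4]]]' | head -1; python3 rel.py 510.3 254.1 126 80
```

```text
at [508.1 250.8 284.9] [1.80e+02 1.00e-01 8.04e+01] t 5.37 F [ 0.9 -0.8  0.8] w 85.1
go [ 0.37  0.16 15.89  0.41]
clock: 5.95
at [510.3 253.3 165. ] [-1.8e+02  1.0e-01  8.0e+01] t 5.95 F [-0.3 -0.4  0.3] w 84.9
go [ 0.07 -0.01  3.9   0.01]
```

```bash
python3 -m inch '[[[0,0,1.5,0],[0,0,3,0],[0,0,3.9,0],[0,0,3.9,0]]]' | head -1; python3 rel.py 510.3 254.1 126 80; python3 -m inch '[[[0,0,0,0],[0,0,0,0],[0,0,0,0],[0,0,0,0],[0,0,0,0],[0,0,0,0],[0,0,0,0],[0,0,0,0]]]' 2.5 ; python3 rel.py 510.3 254.1 126 80
```

```text
clock: 6.28
at [510.  254.2 126.1] [-180.     0.    80.1] t 6.28 F [0.1 0.2 0.3] w 85.0
go [-0.    0.03  0.01  0.09]
clock: 6.95
eef_pos: [509.9, 255.2, 126.4]
tool_rot: [3.141, -0.0, 1.399]
force: [0.5, 0.1, -0.2]
width: 31.4
gripper_force: 59.3
at [509.9 255.2 126.4] [180.   -0.   80.1] t 6.95 F [ 0.5  0.1 -0.2] w 31.4
go [-0.1   0.06  0.04  0.15]
```

```bash
python3 -m inch '[[[0,0,-0.8,0],[0,0,-2,0],[0,0,-4,0],[0,0,-6.5,0],[0,0,-9,0],[0,0,-11.5,0],[0,0,-13,0],[0,0,-14,0]]]' | tail -3; python3 -m inch '[[[0,0,0,0],[0,0,0,0]]]' |head -1; python3 ru.py 56 0 190
python3 - <<'E'
from h import *
im,p=save('wrist','w3.png'); np.save('w3.npy',p,allow_pickle=True)
im2,p=save('side','s3.png'); 
cv2.imwrite('pics/c3.png',np.hstack([im[100:400,160:480],cv2.resize(im2[150:300,250:410],None,fx=2,fy=2)]))
E
```

```text
force: [-0.0, 0.5, -1.8]
width: 31.0
gripper_force: 59.6
clock: 7.78
unit at [413.9 160.  266.2] yaw 7.84 t 7.78 F [-0.4  1.1] -2.4 w 31.3 g 59.6
go cm [-37.64  10.97   7.62   7.84]
```

View pics/c3.png

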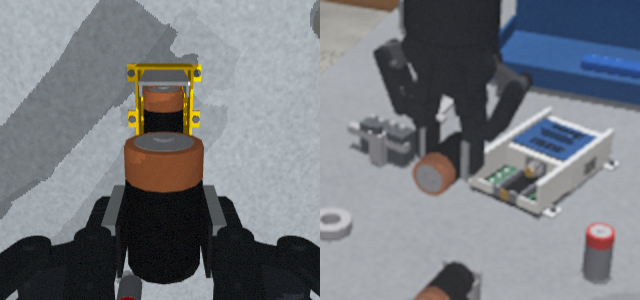

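The crops show the cell level between the fingers, copper end forward. The next cell has come up to the mouth, and the unit's cover is fully open with the spring visible. Moving to the unit.

```bash
python3 -m inch '[[[-2,0.6,0,0],[-5.5,1.6,0,1],[-9.1,2.7,0,2],[-12.7,3.7,0,3.5],[-16.3,4.8,0,5],[-19.9,5.8,0,6.5],[-23.5,6.9,0,7.8],[-27,7.9,0,7.8]]]' | head -1; python3 ru.py 55 0 120
```

```text
clock: 8.55
unit at [155.3  44.9 265. ] yaw -0.02 t 8.55 F [ 0.4 -0.8] -0.9 w 30.9 g 59.6
go cm [-10.03   4.5   14.5   -0.02]
```

```bash
python3 -m inch '[[[-3,1.4,1,0],[-6,2.8,3,0],[-8.5,3.9,6,0],[-9.5,4.3,9.5,0],[-9.5,4.3,12.5,0],[-9.5,4.3,14,0],[-9.5,4.3,14.5,0],[-9.5,4.3,14.5,0]]]' | head -1;python3 -m inch '[[[0,0,0,0],[0,0,0,0]]]' |head -1; python3 ru.py 55 0 60
python3 - <<'E'
from h import *
im,p=save('wrist','w4.png'); np.save('w4.npy',p,allow_pickle=True)
im2,p=save('side','s4.png'); 
cv2.imwrite('pics/c4.png',np.hstack([im[50:450,130:510],cv2.resize(im2[140:280,290:430],None,fx=2.85,fy=400/140)]))
E
python3 ru.py
```

```text
clock: 9.22
clock: 9.38
unit at [ 63.2   0.8 122.5] yaw 0.08 t 9.38 F [ 0.8 -0.3] -1.9 w 31.2 g 59.7
go cm [-0.82  0.08  6.25  0.08]
unit at [ 63.    0.8 122.7] yaw 0.06 t 9.48 F [0.2 0.5] -0.5 w 31.2 g 59.7
```

View pics/c4.png

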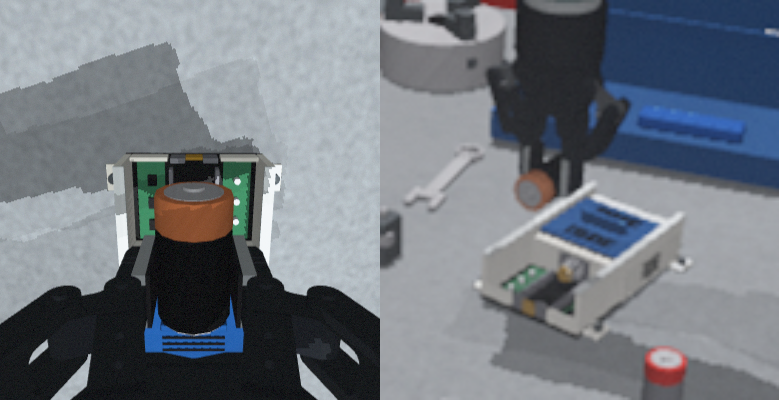

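```bash
python3 - <<'E'
from h import *
U=np.array([536.2,-188.3]); Y=np.radians(72.3); R=np.array([[np.cos(Y),-np.sin(Y)],[np.sin(Y),np.cos(Y)]])
im=cv2.imread('pics/w4.png'); p=np.load('w4.npy',allow_pickle=True).item()
u=lambda uv,z: np.round(R.T@(onz(p,uv,z)[:2]-U),1)
hsv=cv2.cvtColor(im,cv2.COLOR_BGR2HSV)
gold=cv2.inRange(hsv,(15,120,80),(30,255,255)); gold[:195]=0; gold[225:]=0; ys,xs=np.nonzero(gold[:, 290:360]); xs=xs+290
print('gold',xs.min(),xs.max(),ys.min(),ys.max(),u((xs.mean()+.5,ys.min()),20),u((xs.mean()+.5,ys.max()+1),20))
cop=cv2.inRange(hsv,(2,90,50),(16,255,255)); cop=cv2.morphologyEx(cop,cv2.MORPH_OPEN,np.ones((5,5)))
for r in (255,265,275):
    w=np.where(cop[r,250:400]>0)[0]+250; print('copper',r,w[0],w[-1],u(((w[0]+w[-1]+1)/2,r),137))
ys,xs=np.nonzero(cop); print('cop rows',ys.min(),ys.max())
c=np.nonzero(cop[:,323])[0]; print(c.min(),c.max(),u((323,c.min()),150),u((323,c.max()),150))
for r in (300,340):
    g=im[r,240:420].sum(1); w=np.where(g<150)[0]; print(r,w[0]+240,w[-1]+240)
b=im[330:400,323].tolist(); print([(330+i,*v) for i,v in enumerate(b)][40:62])
# predicted pixel of the cell's ends for a level cell: mid at TCP+6, +11
s=sensors.read_state()
for dx in (36,-24):
    P=[63.0+dx,0.8]; w=R@np.array(P)+U; print(dx,[np.round(proj(p,[*w,z])[0],1).tolist() for z in (122.5+11+16.6,122.5+11,122.5+11-16.6)])
E
```

```text
gold 316 332 204 209 [89.7 -0.7] [85.3 -0.7]
copper 255 284 362 [91.9  0.3]
copper 265 285 362 [87.7  0.1]
copper 275 285 362 [83.3  0.1]
cop rows 145 292
252 292 [97.7  0.5] [82.   0.5]
300 258 389
340 240 413
[(370, 15, 12, 12), (371, 11, 13, 14), (372, 10, 12, 11), (373, 20, 20, 18), (374, 26, 18, 21), (375, 13, 19, 14), (376, 23, 20, 21), (377, 16, 21, 22), (378, 21, 21, 24), (379, 20, 18, 16), (380, 23, 20, 21), (381, 13, 6, 3), (382, 24, 20, 20), (383, 21, 19, 16), (384, 81, 78, 76), (385, 122, 108, 99), (386, 90, 76, 68), (387, 33, 31, 30), (388, 61, 45, 37), (389, 149, 84, 39), (390, 177, 98, 39), (391, 139, 78, 29)]
36 [[322.1, 248.7], [322.2, 235.6], [322.3, 225.2]]
-24 [[322.2, 387.9], [322.3, 361.9], [322.4, 340.8]]
```

```bash
python3 -m inch '[[[-0.3,0.1,2,0],[-0.7,0.1,5,0],[-0.7,0.1,7.5,0],[-0.7,0.1,8.5,0],[-0.7,0.1,8.9,0],[-0.7,0.1,8.9,0]]]' |head -1; python3 ru.py 56 0 28;python3 -m inch '[[[0,0,0.3,0],[0,0,0.5,0],[0,0,0.5,0]]]' |head -1; python3 ru.py 56 0 24
```

```text
clock: 9.98
unit at [55.4  1.5 33.1] yaw 0.04 t 9.98 F [-1.2  1.9] 3.1 w 31.2 g 60.3
go cm [0.06 0.15 0.51 0.04]
clock: 10.23
unit at [56.5 -0.4 28.4] yaw 0.08 t 10.23 F [0.3 0.4] -1.1 w 31.2 g 60.2
go cm [-0.05 -0.04  0.44  0.08]
```

```bash
python3 -m inch '[[[0,0,0.2,0],[0,0,0.3,0],[0,0,0.3,0]]]' |head -1; python3 ru.py;  python3 -m inch '[[[0,0,0.2,0],[0,0,0.3,0],[0,0,0.3,0]]]' |head -1; python3 ru.py 56 0 20
```

```text
clock: 10.48
unit at [56.2 -0.4 25. ] yaw 0.05 t 10.48 F [ 1.1 -0.9] 3.2 w 31.1 g 60.7
clock: 10.73
unit at [55.8 -0.6 23.4] yaw 0.04 t 10.73 F [-0.9  2.4] 17.1 w 31.0 g 62.2
go cm [ 0.02 -0.06  0.34  0.04]
```

```bash
python3 -m inch '[[[0,0,0.1,0],[0,0,0.2,0],[0,0,0.2,0]]]' |head -1; python3 ru.py;python3 -m inch '[[[0,0,0,0],[0,0,0,0]]]' 3.1 |head -1; python3 ru.py 56 0 20
```

```text
clock: 10.98
unit at [54.5 -0.6 21.4] yaw -0.01 t 10.98 F [-1.8  1.6] 16.1 w 31.4 g 63.3
clock: 11.15
unit at [54.5 -0.7 21.4] yaw -0.02 t 11.15 F [-2.6  1.7] 16.1 w 31.0 g 60.8
go cm [ 0.15 -0.07  0.14 -0.02]
```

```bash
python3 -m inch '[[[0.1,0,0.1,0],[0.1,0,0.2,0],[0.1,0,0.2,0]]]' 2.5|head -1; python3 ru.py;python3 -m inch '[[[0,0,0.1,0],[0,0,0.2,0],[0,0,0.2,0]]]' |head -1; python3 ru.py 56 0 17
python3 - <<'E'
from h import *
im,p=save('wrist','w5.png'); np.save('w5.npy',p,allow_pickle=True)
im2,p=save('side','s5.png'); 
cv2.imwrite('pics/c5.png',np.hstack([im[150:450,160:500],cv2.resize(im2[170:270,300:420],None,fx=3.8,fy=3)]))
E
```

```text
clock: 11.4
unit at [54.  -0.6 19.5] yaw -0.07 t 11.4 F [-4.5  1.4] 18.1 w 31.5 g 61.9
clock: 11.65
unit at [53.4 -0.5 17.5] yaw -0.09 t 11.65 F [-5.7  1.9] 18.1 w 30.9 g 62.9
go cm [ 0.26 -0.05  0.05 -0.09]
```

View pics/c5.png

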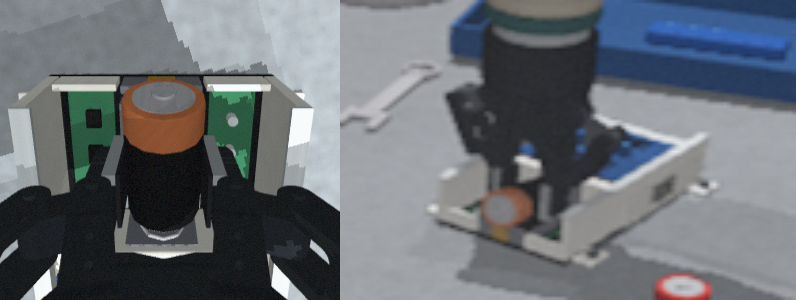

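The cell has tipped nub-up about 16° and leans on the end wall. Its nub face is visible at wrist-crop (163,97). Next I lift slightly and push it back on the spring.

```bash
python3 -m inch '[[[0,0,-0.1,0],[0,0,-0.2,0],[0,0,-0.2,0]]]' |head -1; python3 ru.py 45 -0.5 19;python3 -m inch '[[[-0.3,0,0,0],[-0.6,0,0,0],[-0.8,0,0,0],[-0.8,0,0,0]]]' |head -1; python3 ru.py 41 -0.5 19
```

```text
clock: 12.0
unit at [53.7 -0.4 18.6] yaw -0.08 t 12.0 F [-3.1 -0.1] 9.5 w 31.1 g 61.9
go cm [-0.87  0.01 -0.04 -0.08]
clock: 12.33
unit at [50.  -0.3 18.2] yaw 0.09 t 12.33 F [2.1 0.3] 6.5 w 31.6 g 61.6
go cm [-0.9   0.02 -0.08  0.09]
```

```bash
python3 -m inch '[[[-0.3,0,-0.1,0],[-0.5,0,-0.1,0],[-0.5,0,-0.1,0],[-0.5,0,-0.1,0]]]' |head -1; python3 ru.py 41 -0.5 19;python3 -m inch '[[[-0.2,0,0,0],[-0.3,0,0,0],[-0.3,0,0,0]]]' |head -1; python3 ru.py 41 -0.5 19
```

```text
clock: 12.67
unit at [44.4  0.1 18.4] yaw 0.06 t 12.67 F [ 4.3 -2.5] 0.8 w 31.1 g 60.9
go cm [-0.34  0.06 -0.06  0.06]
clock: 12.92
unit at [41.5  0.  18.4] yaw 0.07 t 12.92 F [ 5.7 -2.1] -0.0 w 31.0 g 60.9
go cm [-0.05  0.05 -0.06  0.07]
```

```bash
python3 -m inch '[[[-0.1,0.05,0,0],[-0.2,0.05,0,0],[-0.2,0.05,0,0]]]' |head -1; python3 ru.py
python3 - <<'E'
from h import *
im,p=save('wrist','w6.png'); np.save('w6.npy',p,allow_pickle=True)
im2,p=save('side','s6.png'); 
cv2.imwrite('pics/c6.png',np.hstack([cv2.resize(im[200:300,250:400],None,fx=2.6,fy=3),cv2.resize(im2[190:260,310:400],None,fx=4.3,fy=300/70)]))
E
```

```text
clock: 13.17
unit at [39.9  0.1 18.4] yaw 0.09 t 13.17 F [ 6.5 -1. ] 0.9 w 31.2 g 60.9
```

View pics/c6.png

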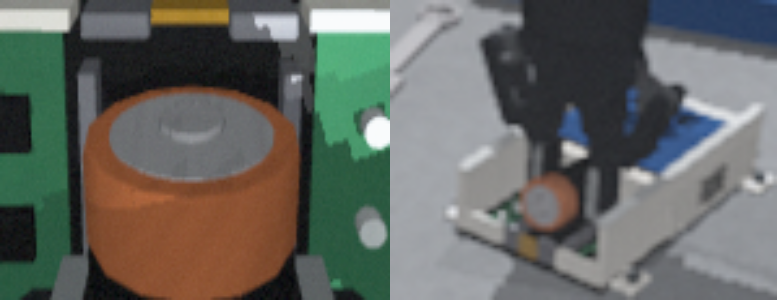

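The nub end is behind the end wall with a gap, and centred on the slot: cell centre at crop column 191, slot at 189. Lowering.

```bash
python3 -m inch '[[[0,0,0.1,0],[0,0,0.2,0],[0,0,0.2,0]]]' |head -1; python3 ru.py;  python3 -m inch '[[[0,0,0.1,0],[0,0,0.15,0],[0,0,0.15,0]]]' |head -1; python3 ru.py
```

```text
clock: 13.52
unit at [40.2  0.1 16.5] yaw 0.1 t 13.52 F [ 6.  -0.1] 3.0 w 31.1 g 61.2
clock: 13.77
unit at [40.2  0.1 15.1] yaw 0.11 t 13.77 F [ 6.2 -0.9] 4.0 w 31.4 g 61.2
```

```bash
python3 -m inch '[[[0,0,0.1,0],[0,0,0.1,0]]]' |head -1; python3 ru.py;  python3 -m inch '[[[0,0,0.1,0],[0,0,0.1,0]]]' |head -1; python3 ru.py
```

```text
clock: 13.93
unit at [40.3 -0.  14.1] yaw 0.11 t 13.93 F [ 7.2 -1.2] 3.3 w 31.1 g 61.3
clock: 14.1
unit at [40.3 -0.  13.6] yaw 0.11 t 14.1 F [6.1 1.5] 7.8 w 31.5 g 64.6
```

```bash
python3 -m inch '[[[0,0,0.1,0],[0,0,0.1,0]]]' |head -1; python3 ru.py;  python3 -m inch '[[[0,0,0.1,0],[0,0,0.1,0]]]' |head -1; python3 ru.py
```

```text
clock: 14.27
unit at [40.2 -0.1 13.6] yaw 0.11 t 14.27 F [7.2 3.6] 16.2 w 31.3 g 68.9
clock: 14.43
unit at [40.3 -0.1 13.5] yaw 0.11 t 14.43 F [6.5 4.6] 23.7 w 31.3 g 73.7
```

```bash
python3 -m inch '[[[0,0,-0.15,0],[0,0,-0.15,0]]]' |head -1; python3 ru.py;  python3 -m inch '[[[0.1,0,0,0],[0.2,0,0,0],[0.2,0,0,0]]]' |head -1; python3 ru.py;  python3 -m inch '[[[0.1,0,0,0],[0.2,0,0,0],[0.2,0,0,0]]]' |head -1; python3 ru.py
```

```text
clock: 14.6
unit at [40.3 -0.1 13.6] yaw 0.11 t 14.6 F [7.2 1.7] 11.6 w 31.2 g 66.6
clock: 14.85
unit at [40.4 -0.1 13.6] yaw 0.05 t 14.85 F [3.1 1.2] 12.1 w 30.8 g 67.1
clock: 15.1
unit at [40.4 -0.1 13.6] yaw -0.02 t 15.1 F [-0.1  0.8] 12.4 w 31.4 g 67.6
```

```bash
python3 -m inch '[[[0.1,0,-0.05,0],[0.2,0,-0.1,0],[0.2,0,-0.1,0]]]' |head -1; python3 ru.py;  python3 - <<'E'
from h import *
im,p=save('wrist','w7.png'); np.save('w7.npy',p,allow_pickle=True)
im2,p=save('side','s7.png'); 
cv2.imwrite('pics/c7.png',np.hstack([cv2.resize(im[200:300,250:400],None,fx=2.6,fy=3),cv2.resize(im2[190:260,310:400],None,fx=4.3,fy=300/70)]))
E
```

```text
clock: 15.35
unit at [45.1 -0.  13.7] yaw 0.07 t 15.35 F [4.2 0.6] 5.8 w 31.3 g 63.8
```

View pics/c7.png

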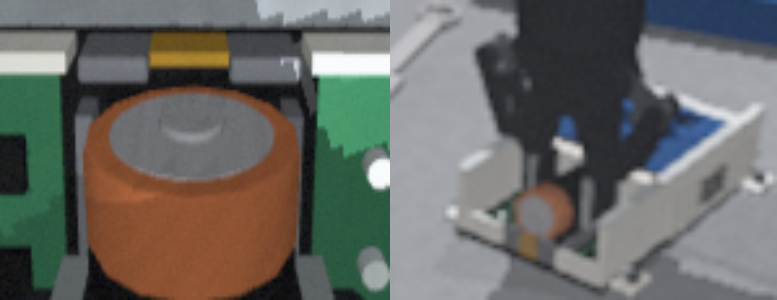

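```bash
python3 - <<'E'
from h import *
from scipy.optimize import least_squares
Y=np.radians(72.3); U=np.array([536.2,-188.3])
def rows(f):
    im=cv2.imread('pics/'+f); hsv=cv2.cvtColor(im,cv2.COLOR_BGR2HSV)
    cop=cv2.morphologyEx(cv2.inRange(hsv,(2,90,40),(16,255,255)),cv2.MORPH_OPEN,np.ones((3,3)))
    c=np.nonzero(cop[215:320,323])[0]+215; return c.min(),c.max()+1
T={'w4':(63.1,122.6),'w5':(53.4,17.5),'w6':(39.9,18.4),'w7':(45.1,13.7)}
def model(n,th,s,dx,cw,h):
    p=np.load(n+'.npy',allow_pickle=True).item(); x0,z0=T[n]; o=[]
    for a in (dx,dx-cw):
        x=x0+a*np.cos(th)-16.6*np.sin(th); z=z0+h+s+a*np.sin(th)+16.6*np.cos(th)
        w=U+x*np.array([np.cos(Y),np.sin(Y)]); o.append(proj(p,[*w,z])[0,1])
    return np.array(o)
r4=np.array(rows('w4.png')); c=least_squares(lambda v:model('w4',0,0,v[0],v[1],11)-r4,[35,14]).x; print('w4',r4,c)
for n in ('w5','w6','w7'):
    r=np.array(rows(n+'.png')); v=least_squares(lambda v:model(n,v[0],v[1],*c,11)-r,[.2,0]).x; print(n,r,np.degrees(v[0]),v[1])
E
```

```text
w4 [252 293] [34.70468313 16.11868706]
w5 [229 305] -25.95709979615389 20.872189822926284
w6 [228 302] -25.62004638193286 19.515138730583406
w7 [228 302] -25.655340024030128 19.483430705928914
```

```bash
python3 - <<'E'
from h import *
from scipy.optimize import least_squares
Y=np.radians(72.3); U=np.array([536.2,-188.3])
for f in ('w4','w7'):
    im=cv2.imread(f'pics/{f}.png'); print(f,[(r,*im[r,323].tolist()) for r in list(range(224,236))+list(range(248,268))])
T={'w4':(63.1,122.6),'w7':(45.1,13.7)}
def model(n,th,s,dx,cw,h=11):
    p=np.load(n+'.npy',allow_pickle=True).item(); x0,z0=T[n]; o=[]
    for a,b in ((dx,16.6),(dx-cw,16.6),(dx,-16.6)):
        x=x0+a*np.cos(th)-b*np.sin(th); z=z0+h+s+a*np.sin(th)+b*np.cos(th)
        w=U+x*np.array([np.cos(Y),np.sin(Y)]); o.append(proj(p,[*w,z])[0,1])
    return np.array(o)
for h in (9,11):
    c=least_squares(lambda v:model('w4',v[2],0,v[0],v[1],h)-[252,293,230],[35,14,0]).x
    v=least_squares(lambda v:model('w7',v[0],v[1],c[0],c[1],h)-[261,302,228],[.2,0]); print(h,c,np.degrees(c[2]),np.degrees(v.x[0]),v.x[1],v.fun)
E
```

```text
w4 [(224, 18, 18, 17), (225, 21, 25, 27), (226, 22, 21, 23), (227, 18, 21, 22), (228, 19, 12, 17), (229, 12, 13, 11), (230, 22, 17, 16), (231, 25, 40, 63), (232, 64, 72, 86), (233, 90, 87, 89), (234, 93, 90, 88), (235, 91, 88, 87), (248, 98, 96, 93), (249, 94, 89, 88), (250, 125, 122, 120), (251, 91, 96, 115), (252, 37, 58, 101), (253, 40, 61, 103), (254, 38, 64, 111), (255, 50, 83, 147), (256, 57, 100, 170), (257, 63, 102, 169), (258, 57, 96, 165), (259, 62, 101, 168), (260, 50, 86, 147), (261, 46, 79, 136), (262, 51, 80, 139), (263, 47, 79, 137), (264, 51, 80, 139), (265, 49, 82, 138), (266, 47, 79, 138), (267, 46, 79, 138)]
w7 [(224, 23, 25, 20), (225, 21, 22, 17), (226, 19, 19, 18), (227, 19, 20, 14), (228, 22, 34, 50), (229, 37, 54, 97), (230, 51, 70, 110), (231, 94, 96, 109), (232, 109, 105, 105), (233, 108, 103, 102), (234, 108, 105, 103), (235, 111, 108, 104), (248, 120, 119, 115), (249, 113, 110, 109), (250, 114, 109, 109), (251, 115, 112, 109), (252, 115, 112, 111), (253, 114, 110, 109), (254, 113, 113, 110), (255, 115, 111, 110), (256, 117, 114, 112), (257, 113, 109, 109), (258, 113, 111, 108), (259, 122, 119, 117), (260, 85, 93, 118), (261, 44, 67, 116), (262, 46, 70, 118), (263, 44, 69, 117), (264, 39, 67, 115), (265, 45, 74, 125), (266, 53, 84, 141), (267, 51, 85, 147)]
9 [ 3.33247316e+01  1.63259772e+01 -2.45552855e-02] -1.4069142222487827 5.473683362715744 0.906429202162191 [ 0.77657562 -0.94086996  0.67562848]
11 [ 3.39065994e+01  1.60389404e+01 -2.85091205e-02] -1.633452284491441 5.145440463294552 0.8233405250425299 [ 0.74686336 -0.89383779  0.63132335]
```

```bash
python3 -m inch '[[[-0.3,0,-0.03,0],[-0.6,0,-0.03,0],[-0.8,0,-0.03,0],[-0.8,0,-0.03,0]]]' |head -1; python3 ru.py 40 0 14
```

```text
clock: 15.78
unit at [39.5 -0.  13.7] yaw 0.15 t 15.78 F [8.1 0.6] 3.7 w 31.4 g 62.2
go cm [ 0.05 -0.   -0.03  0.15]
```

```bash
python3 -m inch '[[[0.4,0,0,0],[0.6,0,0,0],[0.6,0,0,0],[0.6,0,0,0]]]' |head -1; python3 ru.py; python3 -m inch '[[[0,0,0,0],[0,0,0,0],[0,0,0,0],[0,0,0,0]]]' 5|head -1; python3 ru.py; python3 -m inch '[[[0,0,-1,0],[0,0,-3,0],[0,0,-5.5,0],[0,0,-7,0],[0,0,-8,0],[0,0,-8,0]]]'|head -1; python3 ru.py
python3 - <<'E'
from h import *
im,p=save('wrist','w8.png'); np.save('w8.npy',p,allow_pickle=True)
im2,p2=save('side','s8.png'); np.save('s8.npy',p2,allow_pickle=True)
cv2.imwrite('pics/c8.png',np.hstack([im[120:420,160:480],cv2.resize(im2[190:260,310:400],None,fx=4.3,fy=300/70)]))
E
```

```text
clock: 16.12
unit at [43.6 -0.  13.7] yaw 0.09 t 16.12 F [ 4.9 -0.6] 3.7 w 31.5 g 62.7
clock: 16.45
unit at [41.1  0.9 13.2] yaw -0.03 t 16.45 F [-0.6 -0.6] -1.2 w 50.0 g 0.0
clock: 16.95
unit at [42.4 -1.3 96.1] yaw 0.02 t 16.95 F [-0.6  0. ] 0.1 w 50.0 g 0.0
```

View pics/c8.png

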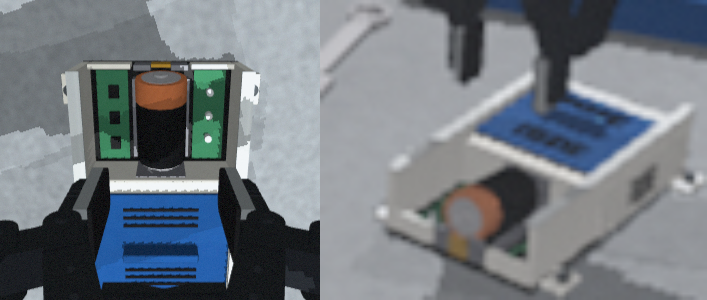

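The cell lies in the bay with its nub end at the end wall (wrist-crop (160,78)). The tilt isn't clear, so I'll press on the nub end with closed fingers and feel the height.

```bash
python3 ru.py 64 0 60; python3 -m inch '[[[0.8,-0.1,0,0],[1.6,-0.1,0.5,0],[2.2,-0.1,1.5,0],[2.2,-0.1,2.6,0],[2.2,-0.1,3.4,0],[2.2,-0.1,3.6,0],[2.2,-0.1,3.6,0],[2.2,-0.1,3.6,0]]]' 0|head -1; python3 ru.py 64 0 52; python3 -m inch '[[[0,0,0.3,0],[0,0,0.6,0],[0,0,0.8,0],[0,0,0.8,0]]]'|head -1; python3 ru.py 64 0 47
```

```text
unit at [42.3  0.4 93.7] yaw 0.02 t 17.05 F [0.  0.8] -0.6 w 50.1 g 0.0
go cm [2.17 0.04 3.37 0.02]
clock: 17.72
unit at [64.2  1.3 57.2] yaw 0.02 t 17.72 F [0.8 0. ] -0.6 w 0.0 g 0.0
go cm [-0.02  0.13  0.52  0.02]
clock: 18.05
unit at [64.5  1.4 49.3] yaw 0.03 t 18.05 F [-0.2  0.1] -0.3 w -0.1 g 0.0
go cm [-0.05  0.14  0.23  0.03]
```

```bash
python3 -m inch '[[[0,0.1,0.2,0],[0,0.1,0.4,0],[0,0.1,0.4,0]]]'|head -1; python3 ru.py; python3 -m inch '[[[0,0,0.2,0],[0,0,0.3,0],[0,0,0.3,0]]]'|head -1; python3 ru.py;python3 -m inch '[[[0,0,0.2,0],[0,0,0.3,0],[0,0,0.3,0]]]'|head -1; python3 ru.py
```

```text
clock: 18.3
unit at [64.6  0.3 45.3] yaw 0.04 t 18.3 F [-0.2 -0.5] -0.2 w -0.0 g 0.0
clock: 18.55
unit at [64.9  0.3 42.5] yaw 0.06 t 18.55 F [ 0.8 -0. ] -0.3 w 0.1 g 0.1
clock: 18.8
unit at [64.7  0.2 39.4] yaw 0.05 t 18.8 F [0.8 0.3] 0.5 w -0.1 g 0.1
```

```bash
python3 -m inch '[[[0,0,0.2,0],[0,0,0.3,0],[0,0,0.3,0]]]'|head -1; python3 ru.py;python3 -m inch '[[[0,0,0.2,0],[0,0,0.4,0],[0,0,0.4,0]]]'|head -1; python3 ru.py
```

```text
clock: 19.05
unit at [64.7 -0.2 37.2] yaw 0.05 t 19.05 F [-0.4  0.6] 4.6 w -0.4 g 2.7
clock: 19.3
unit at [64.8 -1.8 36.8] yaw 0.04 t 19.3 F [-0.9  4.8] 32.8 w 0.1 g 16.7
```

Contact at z 37 means the cell lies flat (expected top 37.2). Now I close the cover.

```bash
python3 -m inch '[[[0,0,-1.5,0],[0,0,-3.5,0],[-2,0,-4.3,0],[-5.5,0,-4.3,0],[-9,0,-4.3,0],[-12,0,-4.3,0],[-12.8,0,-4.3,0],[-12.8,0,-4.3,0]]]'|head -1; python3 ru.py;  python3 -m inch '[[[0,0,0,0],[0,0,0,0]]]'|head -1; python3 ru.py -63 0 46
python3 - <<'E'
from h import *
im,p=save('wrist','w9.png'); np.save('w9.npy',p,allow_pickle=True)
E
```

```text
clock: 19.97
unit at [-68.    0.8  75.3] yaw -0.32 t 19.97 F [-0.8  0.1] -0.2 w 0.0 g 0.0
clock: 20.13
unit at [-61.1   0.1  75.5] yaw 0.17 t 20.13 F [ 0.1 -0.5] 0.3 w -0.1 g 0.0
go cm [-0.19  0.01  2.95  0.17]
```

View pics/w9.png

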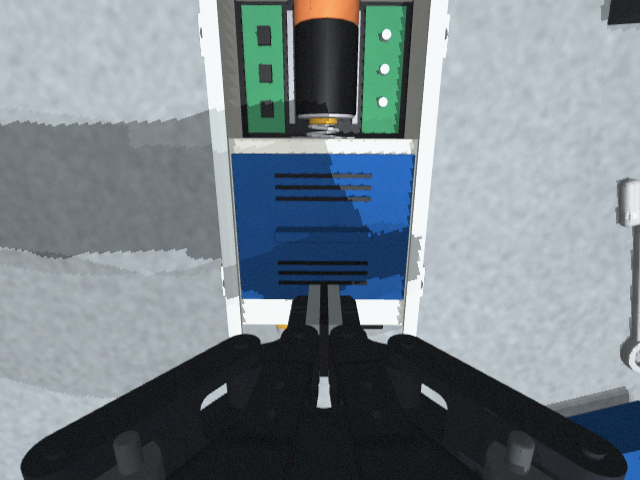

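The wrist view shows the cell flat in the bay with the spring compressed behind it (322,125). The rib is at about (322,235), with the fingers behind it.

```bash
python3 -m inch '[[[-0.2,0,1,0],[-0.2,0,2.2,0],[-0.2,0,2.9,0],[-0.2,0,2.9,0]]]'|head -1; python3 ru.py;  python3 -m inch '[[[0.8,0,0,0],[1.8,0,0,0],[3,0,0,0],[4.2,0,0,0],[5.4,0,0,0],[6.6,0,0,0],[7.4,0,0,0],[7.8,0,0,0]]]'|head -1; python3 ru.py 28 0 46
```

```text
clock: 20.52
unit at [-64.7   1.9  44.2] yaw 0.1 t 20.52 F [ 0.9 -1.1] 0.2 w -0.3 g 0.0
clock: 21.18
unit at [15.2  0.1 46.8] yaw 0.19 t 21.18 F [-1.1 -0.3] -1.3 w -0.4 g 0.8
go cm [1.28 0.02 0.08 0.19]
```

```bash
python3 -m inch '[[[0.5,0,0.1,0],[1,0,0.1,0],[1.3,0,0.1,0],[1.3,0,0.1,0]]]'|head -1; python3 ru.py;  python3 -m inch '[[[0.2,0,0,0],[0.4,0,0,0],[0.4,0,0,0]]]'|head -1; python3 ru.py
```

```text
clock: 21.52
unit at [26.6 -0.1 45.8] yaw 0.08 t 21.52 F [-0.3 -0.8] -0.4 w -0.2 g 0.0
clock: 21.77
unit at [29.8 -0.  45.7] yaw 0.04 t 21.77 F [-1.2  0.6] 0.6 w -0.2 g 0.2
```

```bash
python3 -m inch '[[[0.2,0,0,0],[0.4,0,0,0],[0.4,0,0,0]]]'|head -1; python3 ru.py;  python3 -m inch '[[[0.1,0,0,0],[0.3,0,0,0],[0.3,0,0,0]]]'|head -1; python3 ru.py
```

```text
clock: 22.02
unit at [32.   0.  45.7] yaw -0.02 t 22.02 F [-4.7 -1.1] 0.9 w -0.1 g 2.2
clock: 22.27
unit at [32.1  0.1 45.7] yaw -0.13 t 22.27 F [-9.1 -0.6] 1.8 w -0.1 g 4.9
```

The cover is at its stop (9 N, position unchanged). I'll retreat and check it by numbers only, because I've already viewed 12 pictures against the limit of 10.

```bash
python3 -m inch '[[[-0.8,0,0,0],[-1.2,0,-1,0],[-1.2,0,-4,0],[-1.2,0,-8,0],[-1.2,0,-12,0],[-1.2,0,-15,0],[-1.2,0,-15.5,0],[-1.2,0,-15.5,0]]]'|head -1; python3 -m inch '[[[0,0,0,0],[0,0,0,0],[0,0,0,0],[0,0,0,0]]]'|head -1; python3 ru.py
python3 - <<'E'
from h import *
U=np.array([536.2,-188.3]); Y=np.radians(72.3); R=np.array([[np.cos(Y),-np.sin(Y)],[np.sin(Y),np.cos(Y)]])
im,p=save('wrist','w10.png'); hsv=cv2.cvtColor(im,cv2.COLOR_BGR2HSV)
m=cv2.inRange(hsv,(100,120,30),(125,255,255)); m=cv2.morphologyEx(m,cv2.MORPH_CLOSE,np.ones((9,9)))
c=[c for c in cv2.findContours(m,cv2.RETR_EXTERNAL,cv2.CHAIN_APPROX_NONE)[0] if cv2.contourArea(c)>1500]
for k in c:
    P=np.array([R.T@(onz(p,q[0],41.5)[:2]-U) for q in k.astype(float)]); print(cv2.boundingRect(k),P.min(0),P.max(0))
t,pt=save('top','t10.png'); h2=cv2.cvtColor(t,cv2.COLOR_BGR2HSV)
cop=cv2.inRange(h2,(4,90,80),(16,255,255))[255:290,180:215]; ys,xs=np.nonzero(cop); print('next copper',xs.mean()+180,ys.mean()+255,len(xs), onz(pt,(xs.mean()+180,ys.mean()+255),145))
E
```

```text
clock: 22.93
clock: 23.27
unit at [ 24.7   1.1 199.2] yaw 0.06 t 23.27 F [-0.1 -0.4] -0.9 w 0.3 g 0.0
(271, 151, 109, 90) [  6.53800705 -46.72233073] [86.61335769 46.66304442]
next copper 190.14414414414415 273.7927927927928 111 [513.23755414 281.07511852 145.        ]
```

```bash
python3 -c "
from cell import order; print(order.finish_job())"
```

```text
the job is handed in; nothing more can be done
None
```

The fresh D cell lies flat against the spring, the cover is shut to its stop, the next cell is up at the magazine's mouth, and the job was handed in at about 23 s with no verdict returned; step 3 (spring pressed with the nub up) I inferred from forces and geometry, and I viewed 12 pictures against the limit of 10.

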